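# Turn a slab of peanut brittle over onto the chopping board with the lifter

## Robot

A 7-joint arm with a two-finger parallel gripper is mounted at the origin on the work surface. World frame = base frame: x ahead of the robot, y to its left, z up, the work surface at z = 0. Lengths are in mm, angles in rad, forces in N, time in s.
With the tool pointing down it reaches from about 400 to 875 mm from the base axis. Payload 4.4 kg.
Tool frame: the origin (TCP) lies midway between the tips of the shut fingers; the grasp point (between the pads) lies 19 mm behind it (ctrl.pinch_z is the distance from the TCP to the grasp point, in mm); z points along the fingers, y is the line along which they close (so a half turn about z gives the same grasp; the last joint's range is limited). The gripper opens to 85 mm and grips with 20 to 120 N. Pads are 22 mm wide; open, the fingers measure 114 mm over their backs; the gripper's body (76 mm by 85 mm) begins 54 mm behind the grasp point. The pads swing forward as they close: fully open they stand 13 mm farther back than shut.
Start: joints at [1.052, 0.628, 0.038, 1.517, -0.027, 0.996, -0.02], TCP at [284.394, -584.498, 210.913] pointing down, gripper open.
Joint ranges: [-3.06, 3.06], [-0.37, 2.12], [-1.25, 1.32], [0.18, 2.47], [-1.1, 4.24], [0.23, 1.98], [-2.94, 2.94]. Speed limits (rad/s): [2.57, 2.57, 3.14, 3.14, 3.14, 3.14, 3.14].

## Interface

Orientations are given as [roll, pitch, yaw] about the fixed x, y, z axes, in that order (R = Rz(yaw) Ry(pitch) Rx(roll)).
In Python, from cell import read_state, cams, order, ctrl gives the robot as it stands.
- The arm moves only by the tool move_arm, never from a script. Its argument "targets" is text: rows parted by semicolons, each of 7 numbers parted by spaces: the gripper's target within -1 to 1 (fully open at 1, half-way at 0, shut at -1), then the shift along the tool's x, y, z in cm, then the turn, a rotation vector about the tool's x, y, z in degrees. A call has 1 to 5 rows; each row shifts and turns the commanded pose from where the row before left it, along the tool's axes as they then stand; what a row does not reach is not made up. A row lasts 1/12 s, in which the tool goes at most 41.7 mm and 7.16 degrees, less where a joint would pass 70% of its speed; a pose out of reach is approached as far as the arm can. A call with a gripper value outside its range is refused whole. The fingers move at their own pace and stop on an object; the grip force is fixed at half the most. Time passes only in rows, so rows that do not move let the fingers close. It gives the time, the measured TCP pose, the force, the opening and the grip force at its end, in the units of the state.
- read_state(): the state, without advancing time (a new reading comes with each control period).
- cams.get_image(name): name is "side" or "top" or "wrist"; returns a dict with "color" (400x640x3 uint8, red, green, blue), "fovy" (degrees; the focal length in pixels is half the picture's height over the tangent of half this angle, whatever the lens; pixels are square), "cx", "cy" (the principal point, pixels), "rvec" (rotation vector, rad) and "tvec" (3), from world to camera coordinates, as OpenCV has them. Camera axes: x right, y down, z forward; pixel columns grow to the right and rows downward; lengths in mm; the calibration is good to about 2 mm. A picture is of the moment at which its call begins. There is no depth.
- order.finish_job(): hands the job in; it is judged then, once.
The state is a dict: "clock": time; "qpos": joint angles; "qd": joint speeds; "tau": joint torques, N m; "eef_pos": TCP position; "tool_rot": TCP orientation; "force": force on the tool from outside, world axes, zero at the start; "torque": the same for the moment, N m; "width": finger opening in mm; "gripper_force": force on a finger pad.
Only numpy, scipy, OpenCV 4.12 (cv2) and the standard library are available. Lean on these libraries where they do the work, as an engineer would, in place of code of your own. Each camera call takes 0.05 s, during which the arm holds its last target. There are 200 camera calls.

## Task

The peanut brittle has set on the granite: pick up the cranked lifter, work its blade under the free edge of the brittle until the slab bears against the chopping board, and tip it over its far edge so that it comes to lie flat on the board, smooth side up. It is brittle food: use only the lifter on it, never the fingers, do not force or jam it, press only lightly on the stone, keep the slab's far edge down (no tossing or carrying), and leave everything else where it stands. Then lay the lifter back down flat on the stone beside the board and let go.

Things in the scene. Friction and masses are not known exactly. Their poses are not given: they have to be found in the camera images.
- brittle: Slab of set peanut brittle, rigid, brown, about 130 g: 110 mm (its x) by 90 mm (its y) by 12 mm thick. Origin: centre of its smooth underside; z points out of its knobbly peanut side and up at the start. Its +y edge faces the chopping board, 2 to 14 mm away and within 5 degrees of parallel; its -y edge is the free one. It slides on the stone when pushed.
- brittle_edge (a point): Middle of the free (-y) edge of the brittle, at its underside's height, 45 mm from its origin. All edges are alike: widest 2.5 mm above the stone, undercut below (the bevel meets the stone 4 mm further in), sloping in above to a 94 by 74 mm top, so only a blade kept down on the stone gets under. Pushed on after meeting the bevel it jams instead of climbing: it has to be raised from there.
- board: White plastic chopping board, 250 mm (its x) by 170 mm (its y) by 6 mm thick, square edged, lying on the stone and stuck fast there. Origin: centre of its underside. Its -y edge faces the brittle and makes a 6 mm high step; board +y is the direction in which the brittle is to be tipped over.
- lifter: Rigid cranked lifter, 0.135 kg, lying on the rear of its blade. Origin: middle of the blade's rear end (heel), underside; x points to the front edge, z up. Steel blade 80 mm long, 60 wide (y), 1.8 thick; its front 46 mm is bent up by 0 to 11.5 degrees from use (differs each time, not reported): its front edge, at x = 80, is 0 to 9 mm above the plane of the rear part.
- lifter_grip (a point): Place to hold the lifter: centre of the handle 42 mm behind the heel and 34 mm above the plane of the blade's rear underside. A crank rises from the heel to the dark wooden handle, which runs along lifter x from -134 to -22 mm, 16 mm wide (y, the fingers close across it) and 22 mm high (z 23 to 45). Pressed hard, it turns between the finger pads.
- tumbler0: Glass tumbler, 68 mm across the rim, 105 mm tall; origin under its centre. Bystander.
- tumbler1: Glass tumbler like tumbler0. Bystander.
- tumbler2: Glass tumbler like tumbler0. Bystander.
- cooker_lid: Aluminium pressure cooker lid lying rim down, 220 mm across, 33 mm high with a weight on top up to 67 mm, black handle along its +x out to 220 mm from its centre; origin under its centre. Bystander.
- colander: Red plastic colander, 210 mm across, 85 mm tall, two side handles; origin under its centre. Bystander.
- food_box: Round plastic food box with its clip-on lid fastened by four clips, 150 mm across, 70 mm tall; origin under its centre. Bystander.
- slab: The pale granite slab, top at height 0, fixed; the steel basin is let into its right-hand (-y) part. Origin: a point of its top face in front of the robot.
Mind the look-alikes: they are no part of the job. Of the things that look like the brittle, the larger one is meant. Leave any pink look-alike of the lifter alone.

How it is judged (in metres and radians):
On the way, in this order (a step that is already met when the one before it is completed fails the run):
1. the lifter is picked up (height (world z) of lifter_grip above 0.048 m), for 0.2 s.
2. the brittle is tilted up on the lifter (angle between brittle's own z axis and vertical between 0.3 and 1.5 rad and contact force between lifter and brittle above 0.05 N), for 0.1 s.
3. the brittle has gone over onto the board (angle between brittle's own z axis and vertical above 3 rad and x of brittle in the frame of board between -0.075 and 0.075 m and y of brittle in the frame of board between -0.07 and 0.06 m and z of brittle in the frame of board between 0.014 and 0.022 m), for 0.2 s.
At the end, for the whole second after the job is handed in: The brittle lies upside down on the board (z within 8 degrees of straight down), centre at most 75 mm (board x), +60 or -70 mm (board y) from the board's, at rest. The lifter lies at rest flat on the stone (within 3.5 degrees, heel height within 4 mm), touching neither brittle nor board (all of step 3 and linear speed of each of brittle, lifter below 0.01 m/s and angle between lifter's own z axis and vertical below 0.06 rad and height (world z) of lifter between -0.004 and 0.004 m and contact force between lifter and brittle below 0.02 N and contact force between lifter and board below 0.02 N).
It fails at once if the fingers or arm touch the brittle (contact force between any of the fingers, the arm and brittle above 0.3 N).
It fails at once if the brittle is forced: the lifter loads it with more than 8 N (contact force between lifter and brittle above 8 N).
It fails at once if the tilted blade digs into the stone with more than 6 N, or the lifter is banged or pressed on it with more than 18 N ((contact force between lifter and slab above 6 N and angle between lifter's own z axis and vertical above 0.1 rad) or contact force between lifter and slab above 18 N).
It fails at once if the brittle is tossed or carried: its centre rises more than 80 mm (height (world z) of brittle above 0.08 m).
It fails at once if a bystander is shifted by more than 20 mm or a glass tipped (distance of any of tumbler0, tumbler1, tumbler2, cooker_lid, colander, food_box from where it was at the start of the episode above 0.02 m or angle between any of tumbler0, tumbler1, tumbler2's own z axis and vertical above 0.2 rad).
It also fails if it takes over 72 s, if anything falls off the work surface, if the arm or the gripper's body presses on something with over 40 N, if the wrist force passes 120 N, or if a joint passes its speed limit or range.

## Working session

There is one attempt and no reset: what is moved stays moved. The work goes in short steps, Python scripts to look and compute and a tool call to move; the robot and the scene stay as the last step left them, time stands still between calls to the robot, and variables do not carry over. Pictures are saved under pics/ and viewed, at most 10 in all, crops included, and the job is handed in when it is done.

Besides the shell and the picture viewer there is one more tool, called after "Request:" as name(argument=value, ...), one argument or row to a line, values as JSON. move_arm: Moves the arm, as the interface text tells. Its arguments: {"type":"object","properties":{"targets":{"type":"string"}},"required":["targets"]}

```bash
mkdir -p pics; ls
cat > h.py <<'E'
import numpy as np, cv2
from cell import read_state, cams, order, ctrl
from scipy.spatial.transform import Rotation as Ro
def shot(n,fn=None):
    d=cams.get_image(n)
    im=cv2.cvtColor(d["color"],cv2.COLOR_RGB2BGR)
    if fn: cv2.imwrite("pics/"+fn,im)
    return d,im
def par(d):
    f=d["color"].shape[0]/2/np.tan(np.radians(d["fovy"])/2)
    R=cv2.Rodrigues(np.array(d["rvec"],float))[0]; t=np.array(d["tvec"],float).ravel()
    return f,R,t
def ray(d,u,v):
    f,R,t=par(d); c=-R.T@t
    r=R.T@np.array([(u-d["cx"])/f,(v-d["cy"])/f,1]); return c,r/np.linalg.norm(r)
def onz(d,u,v,z=0):
    c,r=ray(d,u,v); return c+r*(z-c[2])/r[2]
def proj(d,p):
    f,R,t=par(d); q=R@np.array(p,float)+t
    return np.array([f*q[0]/q[2]+d["cx"],f*q[1]/q[2]+d["cy"]])
E
python3 - <<'E'
from h import *
ims=[]
for n in("side","top","wrist"):
    d,im=shot(n,n+"0.png"); f,R,t=par(d); print(n,f,d["cx"],d["cy"],-R.T@t,R[2], [k for k in d])
    ims.append(im)
print(read_state())
print(ctrl.pinch_z)
E
```

```text
pics
side 457.6623707709876 319.42335249362657 200.4880054100493 [534.29946477 833.57844118 991.35078133] [ 0.01037225 -0.62496949 -0.78058027] ['color', 'fovy', 'cx', 'cy', 'rvec', 'tvec']
top 434.96321460312276 318.81032206955854 202.6735227731196 [ 404.53190816   82.80206515 1264.61748525] [ 0.13251787 -0.00255369 -0.99117733] ['color', 'fovy', 'cx', 'cy', 'rvec', 'tvec']
wrist 302.53607963901135 315.45034387867355 196.80053937744847 [ 357.58299342 -547.89311076  372.98514277] [-0.28653629 -0.13698884 -0.94822519] ['color', 'fovy', 'cx', 'cy', 'rvec', 'tvec']
{'clock': 0.15, 'qpos': array([ 1.0522179 ,  0.62910954,  0.0384577 ,  1.51809778, -0.02700719,
        0.99628505, -0.01997126]), 'qd': array([-0.00025538, -0.00266673,  0.00272455, -0.00332863,  0.0007276 ,
       -0.0002055 ,  0.00044639]), 'tau': array([ 1.92785454e-03, -5.63794112e+01,  1.22789271e+00, -1.93654060e+01,
        1.11283045e-02,  7.27881459e-03, -3.48631647e-05]), 'eef_pos': array([ 284.17326296, -584.06392539,  210.22911523]), 'tool_rot': array([-3.14021085e+00,  3.12815523e-06,  4.52796651e-01]), 'force': array([-0.69072437,  0.08284914,  0.30380411]), 'torque': array([-0.01265097,  0.04755238,  0.03825995]), 'gripper_force': 0.0, 'width': 85.30552748246303}
18.700000000000003
```

View pics/top0.png

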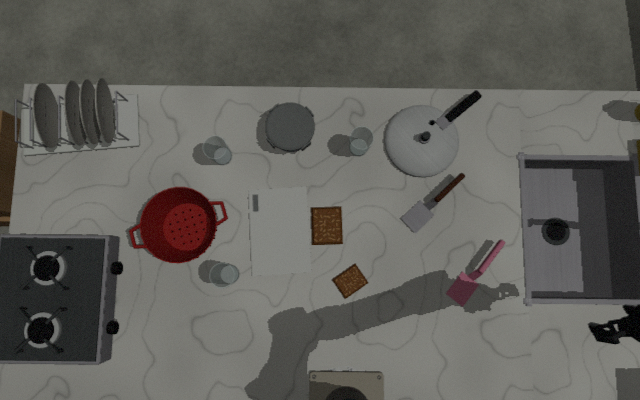

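View pics/side0.png

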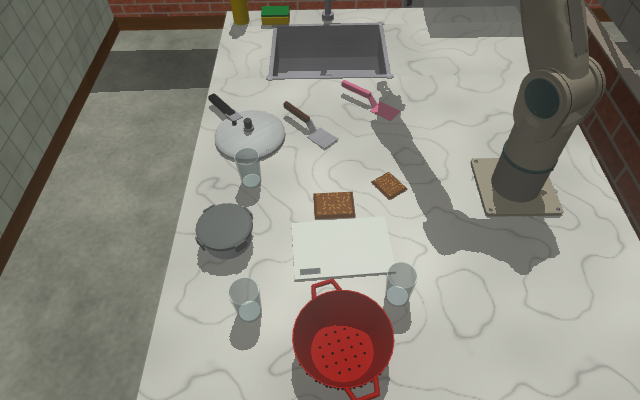

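Top view: the brown slabs are at (326,225), which is the larger and sits beside the white board at (280,230), and at (350,281), which is smaller and rotated. Lifters are the steel one with a brown handle at (435,205) and the pink look-alike at (475,275). I take the larger slab and the steel lifter, and will confirm both in a crop while measuring.

Run:
```python
from h import *
d,im=shot("top"); ds,ims=shot("side")
cv2.imwrite("pics/crop1.png",cv2.resize(im[160:300,240:480],None,fx=3.3,fy=3.3,interpolation=cv2.INTER_CUBIC))
def masks(im):
    h=cv2.cvtColor(im,cv2.COLOR_BGR2HSV); H,S,V=cv2.split(h)
    return ((H>3)&(H<22)&(S>90)).astype(np.uint8)*255
for n,dd,i in(("top",d,im),("side",ds,ims)):
    m=masks(i); 
    cs,_=cv2.findContours(m,cv2.RETR_EXTERNAL,cv2.CHAIN_APPROX_NONE)
    for c in cs:
        if cv2.contourArea(c)<60: continue
        r=cv2.minAreaRect(c); b=cv2.boxPoints(r)
        w=np.array([onz(dd,*p,z=2.5)[:2] for p in b])
        if not(-600<w.mean(0)[1]<300 and 200<w.mean(0)[0]<900): continue
        print(n,np.round(r[0]),cv2.contourArea(c),"centre",w.mean(0).round(1),"sides",np.linalg.norm(w-np.roll(w,-1,0),axis=1).round(1)); print(w.round(1).tolist())
```

```text
top [350. 281.] 598.5 centre [349.  -11.4] sides [80.3 64.8 79.9 64.5]
[[352.1, 40.3], [398.5, -25.4], [345.7, -63.0], [299.9, 2.4]]
top [326. 226.] 1035.5 centre [506.8  57. ] sides [ 88.  107.   87.  106.9]
[[557.8, 103.7], [562.6, 15.8], [455.7, 10.8], [451.1, 97.7]]
top [449. 187.] 152.5 centre [ 624.1 -304.2] sides [115.7  14.5 115.6  14.3]
[[588.4, -258.3], [670.1, -340.1], [659.7, -350.2], [578.1, -268.3]]
side [334. 205.] 925.5 centre [508.5  57. ] sides [111.6  88.3 106.8  88. ]
[[564.9, 15.5], [453.3, 10.5], [454.4, 98.8], [561.2, 103.5]]
side [389. 185.] 465.0 centre [350.1 -11.6] sides [69.8 96.3 66.6 93.2]
[[398.4, -24.7], [353.3, -78.1], [302.1, 3.4], [346.6, 52.8]]
```

View pics/crop1.png

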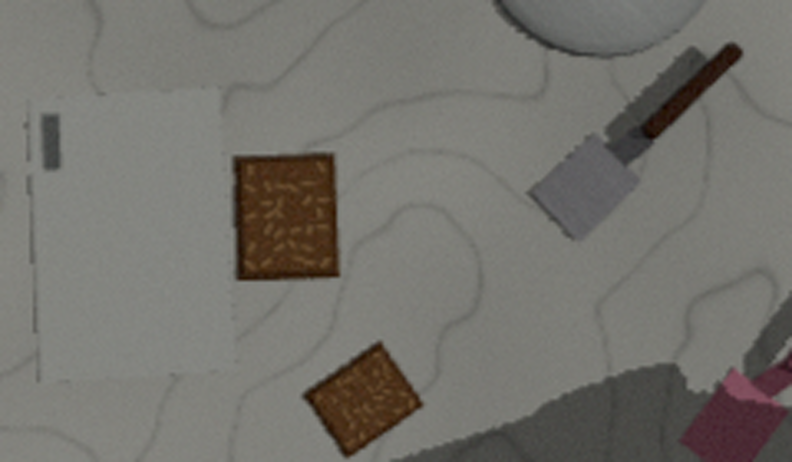

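The crop confirms both: the large slab at crop (286,217), ≈110×90 mm beside the board, and the steel lifter with brown handle, blade at (585,187). Next I measure the lifter, board edge and lid.

Run:
```python
from h import *
D={n:(lambda r:r)(shot(n)) for n in("top","side")}
T={}
for n,box in(("top",(400,150,480,240)),("side",(275,90,345,155))):
    d,im=D[n]; x0,y0,x1,y1=box
    h=cv2.cvtColor(im,cv2.COLOR_BGR2HSV)[y0:y1,x0:x1].astype(int); H,S,V=h[...,0],h[...,1],h[...,2]
    br=((S>80)&((H<22)|(H>170))).astype(np.uint8)
    bl=((S<40)&(V>60)&(H>100)&(H<150)).astype(np.uint8)
    for nm,m in(("handle",br),("blade",bl)):
        cs,_=cv2.findContours(m,cv2.RETR_EXTERNAL,cv2.CHAIN_APPROX_NONE); c=max(cs,key=cv2.contourArea)+np.array([x0,y0])
        r=cv2.minAreaRect(c); b=cv2.boxPoints(r); M=cv2.moments(c); ce=np.array([M["m10"],M["m01"]])/M["m00"]
        z=36 if nm=="handle" else 3
        w=np.array([onz(d,*p,z=z)[:2] for p in b])
        print(n,nm,cv2.contourArea(c),ce.round(1),"world",onz(d,*ce,z=z).round(1),w.round(1).tolist(),np.linalg.norm(w-np.roll(w,-1,0),axis=1).round(1))
        T[n,nm]=ce
for nm in("handle","blade"):
    A=[];B=[]
    for n in("top","side"):
        c,r=ray(D[n][0],*T[n,nm]); P=np.eye(3)-np.outer(r,r); A.append(P);B.append(P@c)
    print(nm,"triang",np.linalg.lstsq(np.vstack(A),np.hstack(B),rcond=None)[0].round(1))
d,im=D["top"]
# board
g=cv2.cvtColor(im,cv2.COLOR_BGR2HSV)[180:285,240:320]
print(g[40,[2,20,60,68,70,72,74,76]].tolist(), g[10,55:80].tolist())
for row in (192,200,264,270):
    prof=im[row,300:318].astype(int).mean(1); print(row,prof.round().tolist())
```

```text
top handle 158.5 [449.2 187.1] world [ 618.5 -293.7   36. ] [[583.5, -249.2], [663.1, -328.9], [652.9, -338.7], [573.5, -259.0]] [112.6  14.1 112.5  14. ]
top blade 328.0 [418.  216.3] world [ 536.8 -210.2    3. ] [[529.7, -162.0], [586.3, -218.5], [545.5, -258.6], [489.4, -202.1]] [80.  57.2 79.7 56.9]
side handle 51.5 [296.3 109.8] world [ 618.7 -302.5   36. ] [[658.6, -336.2], [653.8, -347.9], [580.0, -269.3], [585.0, -258.4]] [ 12.6 107.8  12.  107.1]
side blade 292.5 [321.4 137.2] world [ 539.9 -210.     3. ] [[594.3, -219.9], [569.5, -278.9], [491.6, -205.0], [517.5, -149.7]] [ 64.  107.4  61.1 104.1]
handle triang [ 617.3 -290.8   45.7]
blade triang [ 538.4 -210.6    2. ]
[[35, 12, 128], [36, 10, 129], [20, 6, 132], [30, 8, 129], [21, 27, 94], [15, 231, 42], [12, 164, 70], [13, 163, 78]] [[40, 12, 132], [36, 10, 134], [40, 12, 132], [25, 12, 133], [42, 10, 131], [40, 11, 134], [42, 10, 130], [42, 10, 132], [30, 10, 130], [40, 12, 132], [23, 8, 129], [30, 10, 128], [25, 13, 117], [36, 11, 111], [34, 15, 116], [30, 13, 120], [26, 15, 123], [25, 12, 125], [25, 12, 125], [24, 10, 125], [26, 14, 126], [26, 14, 126], [25, 12, 126], [30, 14, 127], [30, 10, 127]]
192 [128.0, 130.0, 131.0, 129.0, 130.0, 133.0, 124.0, 111.0, 113.0, 121.0, 122.0, 125.0, 124.0, 124.0, 125.0, 127.0, 122.0, 126.0]
200 [128.0, 130.0, 128.0, 130.0, 129.0, 130.0, 132.0, 125.0, 126.0, 124.0, 127.0, 124.0, 124.0, 126.0, 126.0, 126.0, 128.0, 127.0]
264 [129.0, 131.0, 131.0, 132.0, 128.0, 130.0, 130.0, 128.0, 131.0, 128.0, 128.0, 125.0, 127.0, 126.0, 128.0, 127.0, 126.0, 127.0]
270 [129.0, 130.0, 133.0, 131.0, 130.0, 130.0, 127.0, 132.0, 132.0, 131.0, 131.0, 126.0, 126.0, 127.0, 126.0, 126.0, 124.0, 126.0]
```

Request:
move_arm(
  targets="0 3.8 -1.35 0 0 0 0; 0 3.8 -1.35 0 0 0 0; 0 3.8 -1.35 0 0 0 0; 0 3.8 -1.35 0 0 0 0; 0 3.8 -1.35 0 0 0 0",
)

```text
clock: 0.77
eef_pos: [426.8, -439.3, 211.0]
tool_rot: [3.141, -0.0, 0.452]
force: [0.0, -0.4, -0.3]
width: 42.8
gripper_force: 0.0
```

Request:
move_arm(
  targets="0 3.8 -1.35 0 0 0 0; 0 3.8 -1.35 0 0 0 0; 0 3.8 -1.35 0 0 0 0; 0 3.8 -1.35 0 0 0 0; 0 3.8 -1.35 0 0 0 0",
)

```text
clock: 1.18
eef_pos: [568.2, -295.2, 211.1]
tool_rot: [3.141, -0.0, 0.453]
force: [0.8, -0.0, -0.0]
width: 42.7
gripper_force: 0.0
```

Request:
move_arm(
  targets="0 3.7 -1.35 0 0 0 0; 0 0 0 0 0 0 -7; 0 0 0 0 0 0 -7; 0 0 0 0 0 0 -7; 0 0 0 0 0 0 -7",
)

```text
clock: 1.6
eef_pos: [594.6, -268.2, 210.8]
tool_rot: [-3.141, 0.0, 0.948]
force: [0.2, -0.6, 0.1]
width: 42.9
gripper_force: 0.0
```

Request:
move_arm(
  targets="0 0 0 0 0 0 -7; 0 0 0 0 0 0 -7; 0 0 0 0 0 0 -7; 0 0 0 0 0 0 -7; 0 0 0 0 0 0 -7",
)

```text
clock: 2.02
eef_pos: [594.3, -268.6, 210.9]
tool_rot: [-3.142, 0.0, 1.558]
force: [0.0, 1.2, -0.9]
width: 42.7
gripper_force: 0.0
```

Request:
move_arm(
  targets="0 0 0 0 0 0 -7; 0 0 0 0 0 0 -7; 0 0 0 0 0 0 -7; 0 0 0 0 0 0 -7; 0 0 0 0 0 0 -7",
)

```text
clock: 2.43
eef_pos: [594.3, -268.7, 210.9]
tool_rot: [-3.141, 0.0, 2.169]
force: [0.1, 0.0, 0.1]
width: 42.7
gripper_force: 0.0
```

Request:
move_arm(
  targets="0 0 0 2 0 0 -3.5; 0 0 0 4 0 0 0; 0 0 0 3 0 0 0; 0 0 0 0 0 0 0",
)

```text
clock: 2.77
eef_pos: [589.5, -267.6, 114.7]
tool_rot: [-3.135, -0.01, 2.224]
force: [-1.4, 0.6, -1.1]
width: 42.7
gripper_force: 0.0
```

Run:
```python
from h import *
s=read_state(); print({k:np.round(s[k],3).tolist() for k in("clock","eef_pos","tool_rot","width","force","qpos")})
d,im=shot("wrist","wrist1.png")
```

```text
{'clock': 2.767, 'eef_pos': [589.455, -267.589, 114.681], 'tool_rot': [-3.135, -0.01, 2.224], 'width': 42.708, 'force': [-1.427, 0.558, -1.058], 'qpos': [0.615, 0.766, -0.402, 1.592, 0.363, 0.87, 0.728]}
```

View pics/wrist1.png

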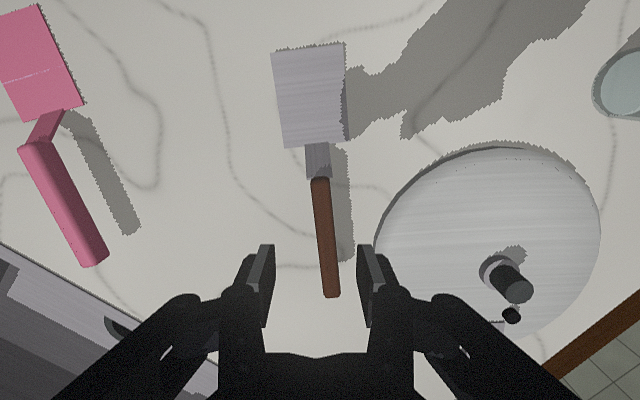

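Run:
```python
from h import *
s=read_state(); print(s["eef_pos"].round(1),s["tool_rot"].round(3))
d,im=shot("wrist")
h=cv2.cvtColor(im,cv2.COLOR_BGR2HSV).astype(int); H,S,V=h[...,0],h[...,1],h[...,2]
m=((S>90)&((H<22)|(H>172))).astype(np.uint8); m[:,:290]=0; m[:,360:]=0; m[:160]=0; m[310:]=0
c=max(cv2.findContours(m,cv2.RETR_EXTERNAL,cv2.CHAIN_APPROX_NONE)[0],key=cv2.contourArea)
b=cv2.boxPoints(cv2.minAreaRect(c)); w=np.array([onz(d,*p,z=42)[:2] for p in b]); print(b.round(1).tolist(),w.round(1).tolist(),w.mean(0))
m=((S<45)&(H>100)&(H<160)&(V>110)).astype(np.uint8); m[:,:260]=0; m[:,350:]=0; m[200:]=0
c=max(cv2.findContours(m,cv2.RETR_EXTERNAL,cv2.CHAIN_APPROX_NONE)[0],key=cv2.contourArea)
print(cv2.contourArea(c),cv2.approxPolyDP(c,4,True).reshape(-1,2).tolist())
for p in cv2.approxPolyDP(c,4,True).reshape(-1,2): print(p,onz(d,*p,z=1.8).round(1),onz(d,*p,z=8).round(1))
print(s["force"])
```

```text
[ 591.7 -268.   117.9] [-3.138 -0.006  2.224]
[[307.8999938964844, 177.1999969482422], [326.1000061035156, 175.1999969482422], [339.1000061035156, 291.79998779296875], [320.8999938964844, 293.79998779296875]] [[574.9, -256.2], [585.6, -245.8], [663.7, -326.1], [651.7, -338.1]] [ 618.95651353 -291.55734918]
6287.5 [[339, 42], [268, 51], [283, 145], [304, 140], [309, 147], [312, 139], [346, 137], [340, 118]]
[339  42] [ 531.  -156.7    1.8] [ 531.2 -157.8    8. ]
[268  51] [ 487.9 -198.3    1.8] [ 489.1 -198.4    8. ]
[283 145] [ 543.6 -254.7    1.8] [ 543.6 -253.5    8. ]
[304 140] [ 556.2 -239.3    1.8] [ 555.9 -238.5    8. ]
[309 147] [ 563.7 -241.6    1.8] [ 563.3 -240.7    8. ]
[312 139] [ 561.5 -234.1    1.8] [ 561.1 -233.4    8. ]
[346 137] [ 585.  -213.8    1.8] [ 584.1 -213.5    8. ]
[340 118] [ 570.1 -204.     1.8] [ 569.5 -204.     8. ]
[-0.15420649  0.06973631  0.20407531]
```

Request:
move_arm(
  targets="0 0 0 0 0 0 -6.5; 0 0.26 0.19 3 0 0 0; 0 0 0 3.5 0 0 0; 0 0 0 3 0 0 0; 0 0 0 1.05 0 0 0",
)

```text
clock: 3.28
eef_pos: [593.3, -265.4, 14.1]
tool_rot: [-3.14, -0.001, 2.338]
force: [-1.4, -0.6, -1.0]
width: 43.2
gripper_force: 0.0
```

Request:
move_arm(
  targets="0 0 0 0 0 0 0; 0 0 0 0 0 0 0; 0 0 0 0 0 0 0",
)

```text
clock: 3.53
eef_pos: [596.4, -265.9, 18.2]
tool_rot: [3.139, 0.004, 2.338]
force: [-0.0, -0.9, -0.5]
width: 42.7
gripper_force: 0.0
```

Request:
move_arm(
  targets="-1 0 0 0 0 0 0; -1 0 0 0 0 0 0; -1 0 0 0 0 0 0; -1 0 0 0 0 0 0; -1 0 0 0 0 0 0",
)

```text
clock: 3.95
eef_pos: [595.3, -266.1, 16.7]
tool_rot: [3.14, 0.003, 2.337]
force: [0.9, -2.0, 6.1]
width: 13.8
gripper_force: 60.8
```

Request:
move_arm(
  targets="-1 0 0 0 0 0 0; -1 0 0 0 0 0 0; -1 0 0 0 0 0 0",
)

```text
clock: 4.2
eef_pos: [595.4, -266.2, 16.6]
tool_rot: [3.14, 0.003, 2.337]
force: [1.1, -1.8, 6.3]
width: 13.6
gripper_force: 60.9
```

Request:
move_arm(
  targets="-1 0 0 -1 0 0 0; -1 0 0 -2 0 0 0; -1 0 0 -2 0 0 0; -1 0 0 -2 0 0 0; -1 0 0 0 0 0 0",
)

```text
clock: 4.62
eef_pos: [596.1, -265.6, 89.3]
tool_rot: [3.139, 0.005, 2.338]
force: [1.0, -0.8, -1.7]
width: 13.9
gripper_force: 60.1
```

Request:
move_arm(
  targets="-1 0 0 0 0 0 7; -1 0 0 0 0 0 7; -1 0 0 0 0 0 7; -1 0 0 0 0 0 7; -1 0 0 0 0 0 7",
)

```text
clock: 5.03
eef_pos: [592.7, -264.9, 84.3]
tool_rot: [-3.139, -0.001, 1.721]
force: [0.3, -0.4, -1.1]
width: 14.2
gripper_force: 60.0
```

Request:
move_arm(
  targets="-1 0 0 0 0 0 6.3; -1 0 0 0 0 0 0; -1 0 0 0 0 0 0; -1 0 0 0 0 0 0; -1 0 0 0 0 0 0",
)

```text
clock: 5.45
eef_pos: [593.6, -265.2, 85.0]
tool_rot: [-3.141, -0.001, 1.619]
force: [-0.5, -0.1, -1.6]
width: 13.9
gripper_force: 60.0
```

Run:
```python
from h import *
s=read_state(); print({k:np.round(s[k],3).tolist() for k in("clock","eef_pos","tool_rot","width","force","qpos")})
d,im=shot("side","side2.png"); w,iw=shot("wrist","wrist2.png")
P=proj(d,s["eef_pos"]); print(P)
cx,cy=int(P[0]),int(P[1]); a=cv2.resize(im[cy-70:cy+70,cx-80:cx+80],None,fx=3,fy=3,interpolation=cv2.INTER_CUBIC)
b=cv2.resize(iw[20:230,200:440],(480,420))
cv2.imwrite("pics/c2.png",cv2.resize(np.hstack([a,b]),(800,350)))
print(cx-80,cy-70)
```

```text
{'clock': 5.45, 'eef_pos': [593.6, -265.237, 85.023], 'tool_rot': [-3.141, -0.001, 1.619], 'width': 13.894, 'force': [-0.501, -0.07, -1.641], 'qpos': [0.507, 0.782, -0.222, 1.618, 0.225, 0.768, 0.233]}
[303.26181739 105.14041787]
223 35
```

View pics/c2.png

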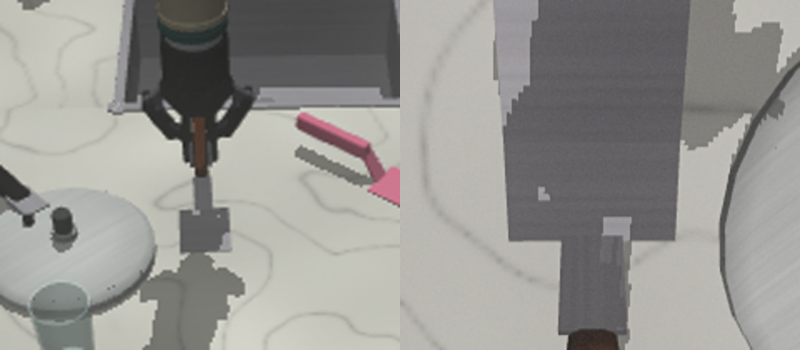

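The lifter is held square in the fingers (blade dark at (590,150) in the right half), clear of the lid and the pink one. Moving it behind the free edge and pitching the nose down.

Request:
move_arm(
  targets="-1 3.27 -1.78 0 0 0 0; -1 3.27 -1.78 0 0 0 0; -1 3.27 -1.78 0 0 0 0; -1 3.27 -1.78 0 0 0 0; -1 0 0 0 0 -6 0",
)

```text
clock: 5.97
eef_pos: [511.2, -137.8, 84.9]
tool_rot: [-3.136, 0.102, 1.613]
force: [-1.2, -1.1, -4.0]
width: 14.0
gripper_force: 60.0
```

Request:
move_arm(
  targets="-1 0 0 0 0 -6 0; -1 0 0 0 0 0 0; -1 0 0 0 0 0 0; -1 0 0 0 0 0 0; -1 0 0 0 0 0 0",
)

```text
clock: 6.38
eef_pos: [516.5, -139.8, 85.4]
tool_rot: [-3.141, 0.205, 1.614]
force: [0.6, -0.2, -1.3]
width: 14.0
gripper_force: 60.0
```

Run:
```python
from h import *
s=read_state(); print({k:np.round(s[k],3).tolist() for k in("clock","eef_pos","tool_rot","width","force","qpos")})
d,im=shot("wrist","wrist3.png"); dt,it=shot("top"); 
print(np.round(read_state()["force"],2))
R=Ro.from_euler("xyz",s["tool_rot"]).as_matrix()
for x in(43.6,123.6): 
  for y in(-30,30): 
    p=s["eef_pos"]+R@np.array([x,y,16.6]); print(p.round(1),proj(d,p).round(1),proj(dt,p).round(1))
f,Rc,t=par(d); print("cam in tool",R.T@((-Rc.T@t)-s["eef_pos"]), "cam z in tool",R.T@Rc[2])
```

```text
{'clock': 6.383, 'eef_pos': [516.531, -139.841, 85.398], 'tool_rot': [-3.141, 0.205, 1.614], 'width': 14.037, 'force': [0.618, -0.179, -1.292], 'qpos': [0.044, 0.643, 0.04, 2.005, 0.38, 0.501, -0.216]}
[-0.97  0.29 -1.12]
[ 484.9 -101.9   60.3] [266.  163.2] [384.  232.4]
[544.8 -99.3  60.3] [365.5 163.2] [382.9 210.8]
[481.5 -23.6  44. ] [258.1  11.8] [355.2 233.6]
[541.4 -21.   44. ] [373.5  11.7] [354.3 212.3]
cam in tool [ 8.22622771e+01 -1.40621302e-01 -1.62998153e+02] cam z in tool [-3.17163106e-01 -1.90781787e-04  9.48370986e-01]
```

View pics/wrist3.png

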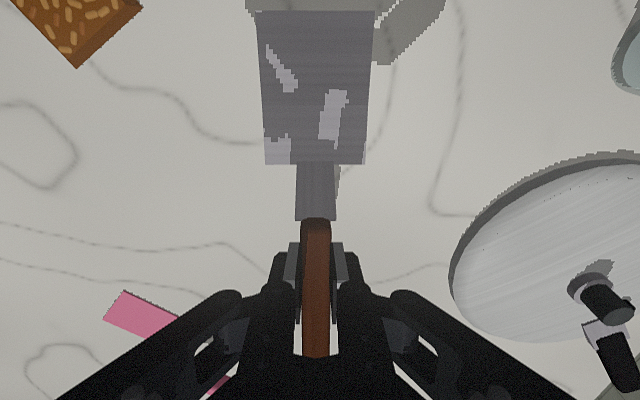

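Wrist view: blade front edge at row 11 (columns 256–376), heel at row 163, straight in the hand. I'll get the blade profile, and so the bend, from its apparent width per row.

Run:
```python
from h import *
im=cv2.imread("pics/wrist3.png").astype(int); s=read_state(); d=cams.get_image("wrist"); f,Rc,t=par(d)
R=Ro.from_euler("xyz",s["tool_rot"]).as_matrix(); c=-Rc.T@t
g=im.sum(2)/3
rows=[];L=[];Rt=[]
for v in range(13,162):
    r=g[v]; 
    dl=r[248:274]-r[249:275]; dr=r[357:382]-r[356:381]
    l=248+np.argmax(dl)+.5; q=356+np.argmax(dr)+.5
    rows.append(v);L.append(l);Rt.append(q)
rows=np.array(rows);L=np.array(L);Rt=np.array(Rt)
def fit(x,y):
    k=np.ones(len(x),bool)
    for _ in range(5):
        p=np.polyfit(x[k],y[k],1); k=np.abs(y-np.polyval(p,x))<1.2
    return p,k.sum()
print(g[5:16,315].round(),g[155:170,280].round())
for a,b in((13,95),(100,132),(100,160)):
    k=(rows>=a)&(rows<=b); pl,nl=fit(rows[k],L[k]); pr,nr=fit(rows[k],Rt[k])
    for v in (11,a,b,163):
        w=np.polyval(pr,v)-np.polyval(pl,v); Z=f*60/w
        cam=np.array([0,(v-d["cy"])/f*Z,Z]); X=R.T@(Rc.T@cam+c-s["eef_pos"])
        print((a,b),nl,nr,v,round(w,2),"mid",round((np.polyval(pr,v)+np.polyval(pl,v))/2,1),X.round(1))
```

```text
[117. 118. 119. 122. 122. 112. 102.  92.  97. 100.  98.] [141. 144. 145. 144. 145. 143. 146. 145. 142. 162. 178. 184. 183. 181.
 180.]
(13, 95) 71 79 11 120.35 mid 314.5 [ 1.223e+02 -1.000e-01  9.400e+00]
(13, 95) 71 79 13 120.05 mid 314.5 [ 1.215e+02 -1.000e-01  9.500e+00]
(13, 95) 71 79 95 107.44 mid 314.6 [82.6 -0.1 15.2]
(13, 95) 71 79 163 96.99 mid 314.7 [42.8 -0.1 21.1]
(100, 132) 33 33 11 118.32 mid 312.6 [ 1.23e+02 -1.00e-01  1.23e+01]
(100, 132) 33 33 100 106.72 mid 314.4 [80.  -0.1 15.5]
(100, 132) 33 33 132 102.55 mid 315.0 [62.1 -0.1 16.8]
(100, 132) 33 33 163 98.51 mid 315.6 [43.4 -0.1 18.2]
(100, 160) 52 55 11 121.34 mid 317.3 [ 1.22e+02 -1.00e-01  8.00e+00]
(100, 160) 52 55 100 107.24 mid 315.0 [80.  -0.1 14.7]
(100, 160) 52 55 160 97.73 mid 313.4 [44.8 -0.1 20.3]
(100, 160) 52 55 163 97.25 mid 313.3 [42.9 -0.1 20.6]
```

Request:
move_arm(
  targets="-1 0.4 0 1.95 0 0 0; -1 0.4 0 1.95 0 0 0; -1 0.1 0 0.5 0 0 0; -1 0 0 0 0 0 0; -1 0 0 0 0 0 0",
)

```text
clock: 6.95
eef_pos: [516.5, -139.0, 40.5]
tool_rot: [-3.141, 0.205, 1.615]
force: [0.6, -0.7, -1.8]
width: 13.8
gripper_force: 60.0
```

Request:
move_arm(
  targets="-1 0 0 0 0 0 0; -1 0 0 0 0 0 0; -1 0 0 0 0 0 0",
)

```text
clock: 7.2
eef_pos: [517.3, -138.3, 41.2]
tool_rot: [3.14, 0.205, 1.616]
force: [0.3, -0.4, -1.4]
width: 14.0
gripper_force: 60.0
```

Request:
move_arm(
  targets="-1 0.03 0 0.15 0 0 0; -1 0 0 0 0 0 0; -1 0 0 0 0 0 0",
)

```text
clock: 7.45
eef_pos: [516.8, -138.1, 38.9]
tool_rot: [-3.141, 0.205, 1.617]
force: [0.6, -0.4, -1.4]
width: 13.9
gripper_force: 60.0
```

Request:
move_arm(
  targets="-1 0.02 0 0.1 0 0 0; -1 0 0 0 0 0 0; -1 0 0 0 0 0 0",
)

```text
clock: 7.7
eef_pos: [516.7, -138.1, 37.7]
tool_rot: [-3.141, 0.205, 1.617]
force: [-0.0, -0.3, -1.1]
width: 14.1
gripper_force: 60.0
```

Request:
move_arm(
  targets="-1 0.015 0 0.07 0 0 0; -1 0 0 0 0 0 0; -1 0 0 0 0 0 0",
)

```text
clock: 7.95
eef_pos: [516.7, -138.1, 37.0]
tool_rot: [-3.141, 0.205, 1.617]
force: [1.0, 0.2, -1.7]
width: 13.8
gripper_force: 60.0
```

Request:
move_arm(
  targets="-1 0.015 0 0.07 0 0 0; -1 0 0 0 0 0 0; -1 0 0 0 0 0 0",
)

```text
clock: 8.2
eef_pos: [516.8, -138.1, 36.4]
tool_rot: [-3.141, 0.205, 1.617]
force: [-0.1, 1.0, -1.1]
width: 13.8
gripper_force: 60.0
```

Request:
move_arm(
  targets="-1 0.01 0 0.05 0 0 0; -1 0 0 0 0 0 0; -1 0 0 0 0 0 0",
)

```text
clock: 8.45
eef_pos: [516.7, -138.2, 35.9]
tool_rot: [-3.141, 0.205, 1.617]
force: [0.3, 0.8, -0.4]
width: 13.6
gripper_force: 60.1
```

Request:
move_arm(
  targets="-1 0 0 0 0 0 0; -1 0 0 0 0 0 0",
)

```text
clock: 8.62
eef_pos: [516.7, -138.2, 35.9]
tool_rot: [-3.141, 0.205, 1.617]
force: [0.0, -0.2, -0.7]
width: 13.9
gripper_force: 60.1
```

Request:
move_arm(
  targets="-1 0.008 0 0.04 0 0 0; -1 0 0 0 0 0 0; -1 0 0 0 0 0 0",
)

```text
clock: 8.87
eef_pos: [516.8, -138.3, 35.5]
tool_rot: [-3.141, 0.205, 1.617]
force: [0.2, -0.8, 0.1]
width: 13.8
gripper_force: 60.1
```

Request:
move_arm(
  targets="-1 0 0 0 0 0 0; -1 0 0 0 0 0 0",
)

```text
clock: 9.03
eef_pos: [516.7, -138.3, 35.5]
tool_rot: [-3.141, 0.205, 1.617]
force: [-0.1, -1.5, -0.0]
width: 14.0
gripper_force: 60.1
```

Request:
move_arm(
  targets="-1 0.29 0 -0.061 0 0 0; -1 0.29 0 -0.061 0 0 0; -1 0.29 0 -0.061 0 0 0; -1 0.29 0 -0.061 0 0 0; -1 0.29 0 -0.061 0 0 0",
)

```text
clock: 9.45
eef_pos: [516.1, -122.8, 35.5]
tool_rot: [-3.141, 0.205, 1.617]
force: [-0.3, -1.5, -0.0]
width: 14.2
gripper_force: 60.1
```

Request:
move_arm(
  targets="-1 0.29 0 -0.061 0 0 0; -1 0.29 0 -0.061 0 0 0; -1 0 0 0 0 0 0; -1 0 0 0 0 0 0; -1 0 0 0 0 0 0",
)

```text
clock: 9.87
eef_pos: [515.9, -117.1, 35.5]
tool_rot: [-3.141, 0.205, 1.617]
force: [0.3, 0.5, -0.3]
width: 13.7
gripper_force: 60.1
```

Run:
```python
from h import *
s=read_state(); print({k:np.round(s[k],3).tolist() for k in("clock","eef_pos","tool_rot","force")})
d,im=shot("side"); dt,it=shot("top")
a=cv2.resize(im[110:230,270:390],(400,400),interpolation=cv2.INTER_CUBIC); b=cv2.resize(it[170:290,290:410],(400,400),interpolation=cv2.INTER_CUBIC)
cv2.imwrite("pics/c4.png",np.hstack([a,b]))
R=Ro.from_euler("xyz",s["tool_rot"]).as_matrix()
print("tip",s["eef_pos"]+R@np.array([122.3,0,11]))
for n,dd,i,bx in(("top",dt,it,(300,195,370,250)),("side",d,im,(300,180,370,225))):
    x0,y0,x1,y1=bx; h=cv2.cvtColor(i,cv2.COLOR_BGR2HSV)[y0:y1,x0:x1].astype(int)
    m=((h[...,0]>3)&(h[...,0]<22)&(h[...,1]>90)).astype(np.uint8)
    c=max(cv2.findContours(m,cv2.RETR_EXTERNAL,cv2.CHAIN_APPROX_NONE)[0],key=cv2.contourArea)+np.array([x0,y0])
    w=np.array([onz(dd,*p,z=2.5)[:2] for p in cv2.boxPoints(cv2.minAreaRect(c))]); print(n,w.round(1).tolist(),w.mean(0).round(1))
```

```text
{'clock': 9.867, 'eef_pos': [515.895, -117.141, 35.461], 'tool_rot': [-3.141, 0.205, 1.617], 'force': [0.286, 0.461, -0.3]}
tip [ 5.10436744e+02  2.45791497e-01 -1.60079903e-01]
top [[559.6, 103.4], [563.7, 15.1], [455.3, 10.9], [451.3, 98.2]] [507.5  56.9]
side [[559.9, 15.0], [452.9, 11.1], [454.5, 99.3], [556.9, 102.9]] [506.1  57.1]
```

View pics/c4.png

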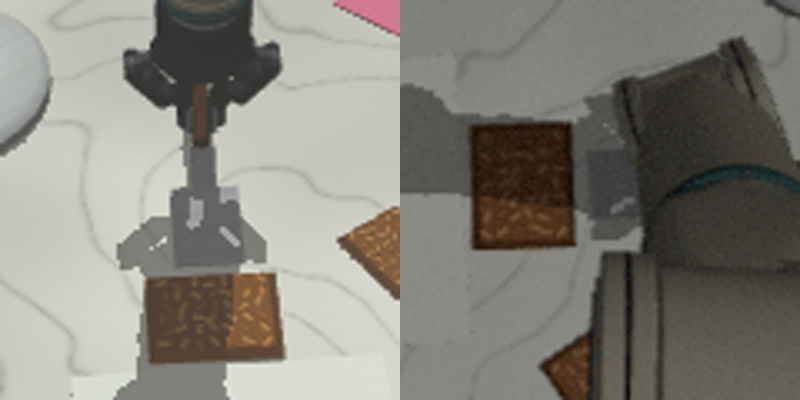

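The side crop (left) shows the blade tip at (205,262) just short of the slab's free edge (row 275). The top crop shows it centred and parallel. The tip is ≈11 mm from the edge by numbers, so I advance gently.

Request:
move_arm(
  targets="-1 0.2 0 -0.041 0 0 0; -1 0.2 0 -0.041 0 0 0; -1 0.2 0 -0.041 0 0 0; -1 0.2 0 -0.041 0 0 0; -1 0 0 0 0 0 0",
)

```text
clock: 10.38
eef_pos: [515.5, -108.6, 35.5]
tool_rot: [-3.141, 0.205, 1.618]
force: [0.3, -0.1, -0.0]
width: 13.9
gripper_force: 60.1
```

Request:
move_arm(
  targets="-1 0.1 0 -0.02 0 0 0; -1 0.1 0 -0.02 0 0 0; -1 0.1 0 -0.02 0 0 0; -1 0.1 0 -0.02 0 0 0; -1 0.1 0 -0.02 0 0 0",
)

```text
clock: 10.8
eef_pos: [515.1, -104.2, 35.5]
tool_rot: [-3.141, 0.205, 1.617]
force: [0.3, -1.9, -0.7]
width: 14.1
gripper_force: 60.1
```

Request:
move_arm(
  targets="-1 0.1 0 -0.02 0 0 0; -1 0.1 0 -0.02 0 0 0; -1 0 0 0 0 0 0; -1 0 0 0 0 0 0",
)

```text
clock: 11.13
eef_pos: [515.0, -102.3, 35.5]
tool_rot: [-3.141, 0.205, 1.617]
force: [-0.6, -1.3, 0.6]
width: 14.2
gripper_force: 60.2
```

```bash
cat > m.py <<'E'
from h import *
s=read_state(); print({k:np.round(s[k],3).tolist() for k in("clock","eef_pos","tool_rot","force","torque")})
d,im=shot("side"); dt,it=shot("top")
R=Ro.from_euler("xyz",s["tool_rot"]).as_matrix()
print("tip",s["eef_pos"]+R@np.array([122.3,0,11]))
for n,dd,i,bx in(("top",dt,it,(290,195,370,250)),("side",d,im,(300,180,370,230))):
    x0,y0,x1,y1=bx; h=cv2.cvtColor(i,cv2.COLOR_BGR2HSV)[y0:y1,x0:x1].astype(int)
    m=((h[...,0]>3)&(h[...,0]<22)&(h[...,1]>90)).astype(np.uint8)
    c=max(cv2.findContours(m,cv2.RETR_EXTERNAL,cv2.CHAIN_APPROX_NONE)[0],key=cv2.contourArea)+np.array([x0,y0])
    w=np.array([onz(dd,*p,z=2.5)[:2] for p in cv2.boxPoints(cv2.minAreaRect(c))]); print(n,w.round(1).tolist(),w.mean(0).round(1))
E
python3 m.py
```

```text
{'clock': 11.133, 'eef_pos': [514.964, -102.311, 35.483], 'tool_rot': [-3.141, 0.205, 1.617], 'force': [-0.583, -1.333, 0.586], 'torque': [-0.078, 0.034, 0.033]}
tip [ 5.09554190e+02  1.50601096e+01 -1.98020131e-01]
top [[560.2, 102.2], [561.3, 14.5], [453.5, 14.0], [452.5, 100.7]] [506.9  57.8]
side [[559.5, 15.1], [452.7, 11.9], [454.7, 100.1], [556.8, 103.1]] [505.9  57.6]
```

Request:
move_arm(
  targets="-1 0.1 0 -0.02 0 0 0; -1 0.1 0 -0.02 0 0 0; -1 0 0 0 0 0 0; -1 0 0 0 0 0 0",
)

```text
clock: 11.57
eef_pos: [515.0, -99.9, 35.4]
tool_rot: [-3.141, 0.205, 1.617]
force: [-0.5, -1.8, 0.2]
width: 13.6
gripper_force: 60.2
```

Request:
move_arm(
  targets="-1 0.1 0 -0.02 0 0 0; -1 0.1 0 -0.02 0 0 0; -1 0 0 0 0 0 0; -1 0 0 0 0 0 0",
)

```text
clock: 11.9
eef_pos: [514.9, -97.8, 35.4]
tool_rot: [-3.141, 0.205, 1.617]
force: [-0.0, -2.0, -0.4]
width: 14.3
gripper_force: 60.2
```

```bash
python3 m.py
python3 - <<'E'
from h import *
d=cams.get_image("top")
for p in((306.8,192),(307.3,200),(310.6,264),(311,270)): print(onz(d,*p,z=6).round(1))
E
```

```text
{'clock': 11.9, 'eef_pos': [514.924, -97.792, 35.384], 'tool_rot': [-3.141, 0.205, 1.617], 'force': [-0.011, -2.003, -0.431], 'torque': [-0.061, 0.023, 0.033]}
tip [ 5.09460676e+02  1.95923987e+01 -2.43389039e-01]
top [[559.7, 108.5], [563.8, 20.7], [455.1, 16.4], [451.2, 103.3]] [507.5  62.2]
side [[560.8, 22.2], [454.3, 16.2], [454.7, 103.0], [556.8, 108.6]] [506.7  62.5]
[603.9 115.1   6. ]
[580.3 113.3   6. ]
[395.3 101.    6. ]
[378.3  99.6   6. ]
```

Request:
move_arm(
  targets="-1 0.1 0 -0.02 0 0 0; -1 0 0 0 0 0 0; -1 0 0 0 0 0 0",
)

```text
clock: 12.3
eef_pos: [514.9, -97.3, 35.5]
tool_rot: [-3.141, 0.205, 1.617]
force: [-0.2, -2.8, 0.4]
width: 13.6
gripper_force: 60.2
```

Request:
move_arm(
  targets="-1 0.06 0 -0.012 0 0 0; -1 0 0 0 0 0 0; -1 0 0 0 0 0 0",
)

```text
clock: 12.55
eef_pos: [514.8, -96.8, 35.5]
tool_rot: [-3.141, 0.205, 1.617]
force: [1.2, -3.7, 1.7]
width: 13.6
gripper_force: 60.2
```

Request:
move_arm(
  targets="-1 -0.01 0 -0.1 0 0 0; -1 -0.01 0 -0.1 0 0 0; -1 0 0 0 0 0 0; -1 0 0 0 0 0 0",
)

```text
clock: 12.88
eef_pos: [514.9, -95.8, 37.3]
tool_rot: [-3.141, 0.204, 1.617]
force: [1.1, -1.6, -0.9]
width: 13.9
gripper_force: 59.9
```

Request:
move_arm(
  targets="-1 -0.02 0 -0.2 0 0 0; -1 0 0 0 0 0 0; -1 0 0 0 0 0 0",
)

```text
clock: 13.13
eef_pos: [514.9, -95.6, 39.4]
tool_rot: [-3.141, 0.204, 1.617]
force: [-0.2, -0.4, -1.3]
width: 14.1
gripper_force: 59.9
```

Request:
move_arm(
  targets="-1 -0.02 0 -0.2 0 0 0; -1 0 0 0 0 0 0; -1 0 0 0 0 0 0",
)

```text
clock: 13.38
eef_pos: [514.9, -95.6, 41.5]
tool_rot: [-3.141, 0.205, 1.617]
force: [0.9, -1.3, -1.1]
width: 13.7
gripper_force: 59.9
```

```bash
python3 m.py
python3 - <<'E'
from h import *
d,im=shot("side"); w,iw=shot("wrist")
a=cv2.resize(im[150:230,290:380],(450,400),interpolation=cv2.INTER_CUBIC); b=cv2.resize(iw[0:120,220:420],(350,210))
b=np.vstack([b,np.zeros((190,350,3),np.uint8)]); cv2.imwrite("pics/c5.png",np.hstack([a,b]))
E
```

```text
{'clock': 13.383, 'eef_pos': [514.865, -95.583, 41.458], 'tool_rot': [-3.141, 0.205, 1.617], 'force': [0.929, -1.262, -1.113], 'torque': [-0.03, -0.141, -0.042]}
tip [509.427915    21.80461986   5.83513757]
top [[559.0, 109.5], [563.7, 20.9], [455.5, 16.0], [450.9, 103.6]] [507.3  62.5]
side [[561.4, 19.8], [454.3, 13.3], [454.5, 102.5], [557.0, 108.6]] [506.8  61. ]
```

View pics/c5.png

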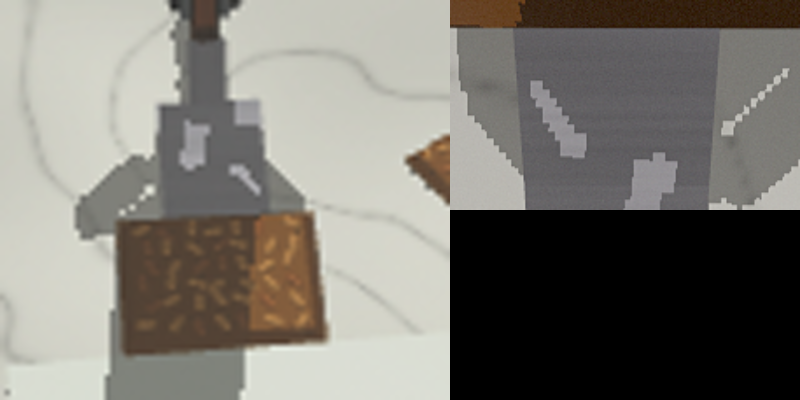

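The side crop shows the slab's free edge lying on the blade tip (row 212), and the wrist view shows the slab covering the tip. Its apparent edge has risen ≈3 mm. I raise further and check again.

Request:
move_arm(
  targets="-1 -0.02 0 -0.2 0 0 0; -1 -0.02 0 -0.2 0 0 0; -1 0 0 0 0 0 0; -1 0 0 0 0 0 0",
)

```text
clock: 13.92
eef_pos: [514.8, -95.4, 45.6]
tool_rot: [-3.141, 0.205, 1.617]
force: [0.3, -1.6, -2.0]
width: 14.1
gripper_force: 59.9
```

Request:
move_arm(
  targets="-1 0 0 0 0 0 0; -1 0 0 0 0 0 0; -1 0 0 0 0 0 0",
)

```text
clock: 14.17
eef_pos: [514.8, -95.4, 45.4]
tool_rot: [-3.141, 0.205, 1.617]
force: [0.7, -1.2, -2.4]
width: 14.2
gripper_force: 59.9
```

```bash
python3 m.py
```

```text
{'clock': 14.167, 'eef_pos': [514.791, -95.356, 45.372], 'tool_rot': [-3.141, 0.205, 1.617], 'force': [0.668, -1.159, -2.426], 'torque': [-0.016, -0.111, 0.002]}
tip [509.36619272  22.02336283   9.72139826]
top [[559.2, 108.8], [563.8, 21.1], [455.8, 16.1], [451.3, 102.9]] [507.5  62.2]
side [[561.1, 16.7], [454.1, 10.7], [454.6, 102.0], [556.9, 107.6]] [506.6  59.3]
```

Request:
move_arm(
  targets="-1 0.108 0 0.029 0 0 0; -1 0.108 0 0.029 0 0 0; -1 0.108 0 0.029 0 0 0; -1 0 0 0 0 0 0; -1 0 0 0 0 0 0",
)

```text
clock: 14.68
eef_pos: [514.4, -91.9, 43.7]
tool_rot: [-3.141, 0.204, 1.617]
force: [-0.6, -0.5, -1.7]
width: 14.1
gripper_force: 59.9
```

Request:
move_arm(
  targets="-1 0.1 0 -0.02 0 0 0; -1 0.1 0 -0.02 0 0 0; -1 0 0 0 0 0 0; -1 0 0 0 0 0 0",
)

```text
clock: 15.02
eef_pos: [514.6, -90.1, 43.8]
tool_rot: [-3.141, 0.205, 1.617]
force: [-0.3, 0.3, -2.8]
width: 14.2
gripper_force: 59.9
```

Request:
move_arm(
  targets="-1 0.1 0 -0.02 0 0 0; -1 0.1 0 -0.02 0 0 0; -1 0 0 0 0 0 0; -1 0 0 0 0 0 0",
)

```text
clock: 15.35
eef_pos: [514.5, -88.2, 43.8]
tool_rot: [-3.141, 0.205, 1.617]
force: [-0.5, -0.0, -1.6]
width: 14.1
gripper_force: 59.9
```

```bash
python3 m.py
```

```text
{'clock': 15.35, 'eef_pos': [514.483, -88.192, 43.841], 'tool_rot': [-3.141, 0.205, 1.617], 'force': [-0.521, -0.002, -1.612], 'torque': [0.096, -0.025, 0.022]}
tip [509.05842771  29.18977273   8.19975093]
top [[559.5, 110.3], [565.3, 22.4], [456.4, 16.1], [450.8, 103.0]] [508.  63.]
side [[560.3, 18.0], [455.5, 9.2], [454.4, 100.6], [554.6, 108.7]] [506.2  59.1]
```

Request:
move_arm(
  targets="-1 0.2 0 -0.041 0 0 0; -1 0.2 0 -0.041 0 0 0; -1 0.2 0 -0.041 0 0 0; -1 0 0 0 0 0 0; -1 0 0 0 0 0 0",
)

```text
clock: 15.87
eef_pos: [514.3, -81.7, 43.8]
tool_rot: [-3.141, 0.205, 1.617]
force: [0.6, 0.4, -2.6]
width: 14.2
gripper_force: 59.9
```

Request:
move_arm(
  targets="-1 0.2 0 -0.041 0 0 0; -1 0.2 0 -0.041 0 0 0; -1 0.2 0 -0.041 0 0 0; -1 0 0 0 0 0 0; -1 0 0 0 0 0 0",
)

```text
clock: 16.28
eef_pos: [513.9, -75.7, 43.8]
tool_rot: [-3.141, 0.205, 1.617]
force: [-0.3, 0.7, -2.9]
width: 13.8
gripper_force: 59.9
```

```bash
python3 m.py
```

```text
{'clock': 16.283, 'eef_pos': [513.95, -75.691, 43.783], 'tool_rot': [-3.141, 0.205, 1.617], 'force': [-0.28, 0.702, -2.917], 'torque': [0.155, -0.083, -0.027]}
tip [508.48557053  41.69592593   8.16364261]
top [[559.1, 110.8], [565.5, 22.2], [456.8, 15.2], [450.6, 102.8]] [508.   62.7]
side [[558.4, 15.2], [453.2, 11.0], [454.6, 100.2], [555.3, 104.0]] [505.4  57.6]
```

Request:
move_arm(
  targets="-1 0.009 0 -0.383 0 0 0; -1 0.009 0 -0.383 0 0 0; -1 0.009 0 -0.383 0 0 0; -1 0.075 0 -0.377 0 0 0; -1 0.075 0 -0.377 0 0 0",
)

```text
clock: 16.8
eef_pos: [513.6, -70.5, 62.7]
tool_rot: [-3.141, 0.205, 1.617]
force: [-0.2, -0.8, -1.0]
width: 13.6
gripper_force: 59.9
```

Request:
move_arm(
  targets="-1 0.075 0 -0.377 0 0 0; -1 0.14 0 -0.357 0 0 0; -1 0.14 0 -0.357 0 0 0; -1 0.14 0 -0.357 0 0 0; -1 0 0 0 0 0 0",
)

```text
clock: 17.22
eef_pos: [513.7, -62.1, 75.9]
tool_rot: [3.141, 0.205, 1.617]
force: [0.4, -1.1, -1.8]
width: 13.7
gripper_force: 59.9
```

Run:
```python
from h import *
s=read_state(); print({k:np.round(s[k],3).tolist() for k in("clock","eef_pos","tool_rot","force","torque")})
R=Ro.from_euler("xyz",s["tool_rot"]).as_matrix()
print("tip",s["eef_pos"]+R@np.array([122.3,0,11]))
d,im=shot("side"); dt,it=shot("top")
a=cv2.resize(im[110:230,270:390],(400,400),interpolation=cv2.INTER_CUBIC); b=cv2.resize(it[170:290,270:390],(400,400),interpolation=cv2.INTER_CUBIC)
cv2.imwrite("pics/c6.png",np.hstack([a,b]))
```

```text
{'clock': 17.217, 'eef_pos': [513.656, -62.145, 75.89], 'tool_rot': [3.141, 0.205, 1.617], 'force': [0.446, -1.067, -1.762], 'torque': [-0.076, -0.015, 0.025]}
tip [508.18752784  55.23980584  40.26529338]
```

View pics/c6.png

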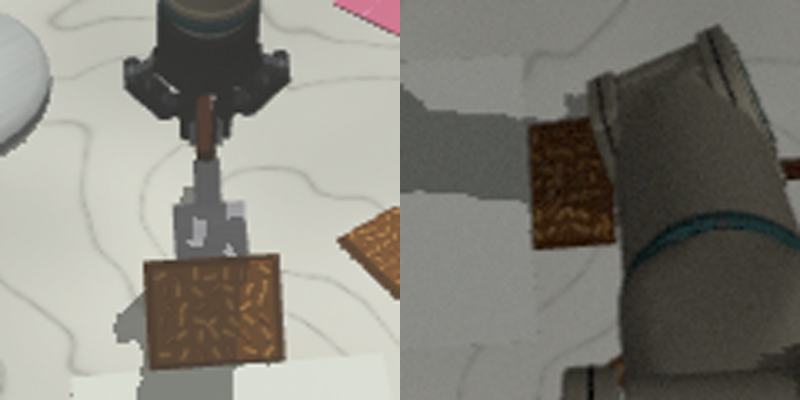

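The slab is tilted roughly 40° on the blade (side crop: top edge row 258, far edge row 365 at the board), so the tipping works as planned. Continuing the arc.

Request:
move_arm(
  targets="-1 0.197 0 -0.327 0 0 0; -1 0.197 0 -0.327 0 0 0; -1 0.197 0 -0.327 0 0 0; -1 0.253 0 -0.29 0 0 0; -1 0.253 0 -0.29 0 0 0",
)

```text
clock: 17.73
eef_pos: [512.7, -48.4, 88.6]
tool_rot: [-3.141, 0.205, 1.617]
force: [0.9, -0.6, -1.5]
width: 13.8
gripper_force: 60.0
```

Request:
move_arm(
  targets="-1 0.253 0 -0.29 0 0 0; -1 0.3 0 -0.24 0 0 0; -1 0.3 0 -0.24 0 0 0; -1 0.3 0 -0.24 0 0 0; -1 0 0 0 0 0 0",
)

```text
clock: 18.15
eef_pos: [512.3, -34.2, 96.1]
tool_rot: [3.141, 0.204, 1.618]
force: [0.8, 0.4, -1.0]
width: 14.1
gripper_force: 60.0
```

```bash
cat > m2.py <<'E'
from h import *
s=read_state(); print({k:np.round(s[k],3).tolist() for k in("clock","eef_pos","tool_rot","force","torque")})
R=Ro.from_euler("xyz",s["tool_rot"]).as_matrix()
print("tip",s["eef_pos"]+R@np.array([122.3,0,11]))
d,i=shot("side")
x0,y0,x1,y1=300,150,380,280; h=cv2.cvtColor(i,cv2.COLOR_BGR2HSV)[y0:y1,x0:x1].astype(int)
m=((h[...,0]>3)&(h[...,0]<22)&(h[...,1]>90)).astype(np.uint8)
c=max(cv2.findContours(m,cv2.RETR_EXTERNAL,cv2.CHAIN_APPROX_NONE)[0],key=cv2.contourArea)+np.array([x0,y0])
b=cv2.boxPoints(cv2.minAreaRect(c)); b=b[np.argsort(b[:,1])]; print("px",b.round(1).tolist())
lo=onz(d,*b[2:].mean(0),z=2); up=b[:2].mean(0)
cam,r=ray(d,*up); 
# upper edge lies 82-90 mm from the far edge in the y-z plane
for L in (90,):
    k=np.linspace(900,1400,5001); q=cam+np.outer(k,r); D=np.hypot(q[:,1]-lo[1],q[:,2]-lo[2]); i0=np.where(np.diff(np.sign(D-L)))[0]
    for j in i0: print("far",lo.round(1),"upper",q[j].round(1),"tilt",np.degrees(np.arctan2(q[j,2]-lo[2],lo[1]-q[j,1])).round(1))
E
python3 m2.py
```

```text
{'clock': 18.15, 'eef_pos': [512.281, -34.178, 96.099], 'tool_rot': [3.141, 0.204, 1.618], 'force': [0.824, 0.376, -0.995], 'torque': [0.159, 0.078, -0.022]}
tip [506.71434727  83.22275833  60.54099913]
px [[354.0, 189.8000030517578], [313.0, 193.0], [355.1000061035156, 204.5], [314.1000061035156, 207.6999969482422]]
far [505.9  62.    2. ] upper [510.1  82.6  89.7] tilt 103.2
far [505.9  62.    2. ] upper [506.7 -20.4 -34. ] tilt -23.6
```

Request:
move_arm(
  targets="-1 0.336 0 -0.187 0 0 0; -1 0.336 0 -0.187 0 0 0; -1 0.336 0 -0.187 0 0 0; -1 0 0 0 0 0 0; -1 0 0 0 0 0 0",
)

```text
clock: 18.62
eef_pos: [511.6, -23.9, 99.3]
tool_rot: [-3.141, 0.205, 1.618]
force: [0.5, -0.6, -2.0]
width: 14.4
gripper_force: 60.0
```

Run:
```python
from h import *
s=read_state(); print({k:np.round(s[k],3).tolist() for k in("clock","eef_pos","force","torque")})
d,i=shot("side"); dt,it=shot("top")
for n,dd,im,(x0,y0,x1,y1) in (("side",d,i,(295,140,375,290)),("top",dt,it,(240,190,345,260))):
    h=cv2.cvtColor(im,cv2.COLOR_BGR2HSV)[y0:y1,x0:x1].astype(int)
    m=((h[...,0]>2)&(h[...,0]<25)&(h[...,1]>60)).astype(np.uint8)
    m=cv2.morphologyEx(m,cv2.MORPH_CLOSE,np.ones((3,3)))
    for c in cv2.findContours(m,cv2.RETR_EXTERNAL,cv2.CHAIN_APPROX_NONE)[0]:
        if cv2.contourArea(c)>30: c=c+np.array([x0,y0]); print(n,cv2.contourArea(c),cv2.boundingRect(c))
for P in((107,2),(107,90),(90,86),(73,84)): print(P,proj(d,[507,*P]).round(1),proj(dt,[507,*P]).round(1))
```

```text
{'clock': 18.617, 'eef_pos': [511.622, -23.947, 99.321], 'force': [0.507, -0.586, -2.036], 'torque': [0.145, -0.047, -0.012]}
side 932.0 (314, 194, 42, 27)
side 64.5 (330, 142, 5, 18)
top 129.0 (308, 215, 12, 29)
(107, 2) [334.6 219.4] [309.1 225.2]
(107, 90) [334.9 198.7] [308.5 222.5]
(90, 86) [334.8 194.5] [314.8 222.7]
(73, 84) [334.6 190. ] [321.1 222.9]
```

Request:
move_arm(
  targets="-1 0.36 0 -0.12 0 0 0; -1 0.36 0 -0.12 0 0 0; -1 0.36 0 -0.12 0 0 0; -1 0 0 0 0 0 0",
)

```text
clock: 19.05
eef_pos: [511.2, -11.7, 100.6]
tool_rot: [-3.142, 0.204, 1.618]
force: [-0.3, 0.4, -1.2]
width: 14.0
gripper_force: 60.0
```

```bash
cat > m3.py <<'E'
from h import *
s=read_state(); print({k:np.round(s[k],3).tolist() for k in("clock","eef_pos","force","torque")})
R=Ro.from_euler("xyz",s["tool_rot"]).as_matrix()
print("tip",s["eef_pos"]+R@np.array([122.3,0,11]))
d,i=shot("side"); dt,it=shot("top")
for n,dd,im,(x0,y0,x1,y1) in (("side",d,i,(295,140,375,290)),("top",dt,it,(240,190,345,260))):
    h=cv2.cvtColor(im,cv2.COLOR_BGR2HSV)[y0:y1,x0:x1].astype(int)
    m=((h[...,0]>2)&(h[...,0]<25)&(h[...,1]>60)).astype(np.uint8)
    m=cv2.morphologyEx(m,cv2.MORPH_CLOSE,np.ones((3,3)))
    for c in cv2.findContours(m,cv2.RETR_EXTERNAL,cv2.CHAIN_APPROX_NONE)[0]:
        if cv2.contourArea(c)>100:
            c=c+np.array([x0,y0]); w=np.array([onz(dd,*p,z=15.5)[:2] for p in cv2.boxPoints(cv2.minAreaRect(c))])
            print(n,cv2.contourArea(c),cv2.boundingRect(c),w.round().tolist(),w.mean(0).round(1))
E
python3 m3.py
```

```text
{'clock': 19.05, 'eef_pos': [511.162, -11.717, 100.616], 'force': [-0.335, 0.374, -1.219], 'torque': [0.28, -0.018, -0.023]}
tip [505.56946143 105.68806684  65.0751085 ]
side 645.0 (314, 201, 43, 20) [[564.0, 61.0], [448.0, 53.0], [448.0, 112.0], [560.0, 120.0]] [504.8  86.4]
```

Request:
move_arm(
  targets="-1 0.3 0 -0.06 0 0 0; -1 0.3 0 -0.06 0 0 0; -1 0.3 0 -0.06 0 0 0; -1 0 0 0 0 0 0",
)

```text
clock: 19.48
eef_pos: [510.6, -2.9, 100.5]
tool_rot: [-3.141, 0.204, 1.618]
force: [0.2, -0.3, -1.8]
width: 13.9
gripper_force: 60.0
```

```bash
python3 m3.py
```

```text
{'clock': 19.483, 'eef_pos': [510.64, -2.938, 100.457], 'force': [0.213, -0.263, -1.776], 'torque': [0.245, 0.027, -0.024]}
tip [505.08498879 114.45723303  64.87923241]
side 1124.0 (315, 215, 45, 31) [[562.0, 110.0], [447.0, 101.0], [447.0, 191.0], [556.0, 199.0]] [502.9 150.3]
top 791.5 (278, 208, 30, 39) [[554.0, 198.0], [559.0, 117.0], [449.0, 110.0], [445.0, 191.0]] [501.5 153.9]
```

The slab has gone over: both cameras put it at y 110–199 on the board, lying flat. The centre (502,153) is about 45 mm in from the board's edge. Retreating and laying the lifter down.

Request:
move_arm(
  targets="-1 -1 0 0.2 0 0 0; -1 -3 0 0.63 0 0 0; -1 -3 0 0.63 0 0 0; -1 -3 0 0.63 0 0 0; -1 -3 0 0.63 0 0 0",
)

```text
clock: 20.0
eef_pos: [516.2, -139.2, 100.4]
tool_rot: [-3.141, 0.206, 1.617]
force: [0.8, -0.4, -2.5]
width: 14.0
gripper_force: 60.0
```

Request:
move_arm(
  targets="-1 -1 0 0.2 0 0 0; -1 0 0 0 0 5.85 0; -1 0 0 0 0 5.85 0; -1 0 0 0 0 0 0; -1 0 0 0 0 0 0",
)

```text
clock: 20.42
eef_pos: [515.8, -152.5, 100.3]
tool_rot: [-3.141, 0.002, 1.607]
force: [1.0, -0.6, -1.4]
width: 14.2
gripper_force: 60.0
```

Request:
move_arm(
  targets="-1 0 0 2 0 0 0; -1 0 0 2.5 0 0 0; -1 0 0 2 0 0 0; -1 0 0 0 0 0 0; -1 0 0 0 0 0 0",
)

```text
clock: 20.83
eef_pos: [516.3, -145.3, 34.8]
tool_rot: [-3.138, 0.001, 1.62]
force: [0.2, -0.6, -1.5]
width: 14.3
gripper_force: 60.0
```

```bash
python3 m3.py; python3 -c "
from h import *
s=read_state();print(s['tool_rot'],s['qpos'].round(2))"
```

```text
{'clock': 20.833, 'eef_pos': [516.343, -145.346, 34.815], 'force': [0.169, -0.572, -1.515], 'torque': [-0.04, -0.058, -0.011]}
tip [510.32977005 -23.20021035  23.74149714]
side 1121.5 (314, 215, 46, 31) [[562.0, 110.0], [448.0, 100.0], [447.0, 190.0], [556.0, 199.0]] [503.1 149.7]
top 1113.0 (278, 207, 33, 40) [[554.0, 199.0], [560.0, 109.0], [451.0, 101.0], [444.0, 190.0]] [502.2 149.8]
[3.14073424e+00 1.39554657e-03 1.61869333e+00] [ 0.32  0.73 -0.15  1.97  0.23  0.46  0.05]
```

Request:
move_arm(
  targets="-1 0 0 0.7 0 0 0; -1 0 0 0.6 0 0 0; -1 0 0 0 0 0 0; -1 0 0 0 0 0 0; -1 0 0 0 0 0 0",
)

```text
clock: 21.35
eef_pos: [517.2, -147.0, 22.5]
tool_rot: [-3.141, 0.001, 1.617]
force: [-0.2, 0.3, -1.0]
width: 13.7
gripper_force: 60.0
```

Request:
move_arm(
  targets="-1 0 0 0.15 0 0 0; -1 0 0 0 0 0 0; -1 0 0 0 0 0 0",
)

```text
clock: 21.6
eef_pos: [517.1, -147.0, 21.0]
tool_rot: [-3.141, 0.001, 1.617]
force: [0.0, 0.8, -1.3]
width: 14.1
gripper_force: 60.0
```

Request:
move_arm(
  targets="-1 0 0 0.1 0 0 0; -1 0 0 0 0 0 0; -1 0 0 0 0 0 0",
)

```text
clock: 21.85
eef_pos: [517.1, -147.0, 19.9]
tool_rot: [-3.141, 0.001, 1.617]
force: [-0.2, 0.7, -1.3]
width: 14.2
gripper_force: 60.0
```

Request:
move_arm(
  targets="-1 0 0 0.06 0 0 0; -1 0 0 0 0 0 0; -1 0 0 0 0 0 0",
)

```text
clock: 22.1
eef_pos: [517.1, -146.9, 19.3]
tool_rot: [-3.141, 0.001, 1.617]
force: [-0.6, 0.3, -0.6]
width: 13.9
gripper_force: 60.0
```

Request:
move_arm(
  targets="-1 0 0 0.06 0 0 0; -1 0 0 0 0 0 0; -1 0 0 0 0 0 0",
)

```text
clock: 22.35
eef_pos: [517.1, -146.9, 18.7]
tool_rot: [-3.141, 0.001, 1.617]
force: [0.5, -0.4, -2.1]
width: 14.2
gripper_force: 60.0
```

Request:
move_arm(
  targets="-1 0 0 0.06 0 0 0; -1 0 0 0 0 0 0; -1 0 0 0 0 0 0",
)

```text
clock: 22.6
eef_pos: [517.1, -146.9, 18.1]
tool_rot: [-3.141, 0.001, 1.617]
force: [0.5, 0.1, -1.3]
width: 13.9
gripper_force: 60.0
```

Request:
move_arm(
  targets="-1 0 0 0.05 0 0 0; -1 0 0 0 0 0 0; -1 0 0 0 0 0 0",
)

```text
clock: 22.85
eef_pos: [517.2, -147.0, 17.7]
tool_rot: [-3.141, 0.001, 1.617]
force: [-0.7, 0.4, 0.4]
width: 13.7
gripper_force: 60.1
```

Request:
move_arm(
  targets="-0.3 0 0 0 0 0 0; -0.1 0 0 0 0 0 0; 0.1 0 0 0 0 0 0; 0.2 0 0 0 0 0 0; 0.2 0 0 0 0 0 0",
)

```text
clock: 23.27
eef_pos: [517.2, -146.9, 17.7]
tool_rot: [-3.141, 0.001, 1.617]
force: [-0.2, 0.0, 2.1]
width: 51.1
gripper_force: 0.0
```

Request:
move_arm(
  targets="0.2 0 0 0 0 0 0; 0.2 0 0 -1 0 0 0; 0.2 0 0 -3 0 0 0; 0.2 0 0 -4 0 0 0; 0.2 0 0 -4 0 0 0",
)

```text
clock: 23.68
eef_pos: [516.1, -146.5, 139.0]
tool_rot: [-3.139, -0.0, 1.617]
force: [1.0, -0.7, -0.5]
width: 51.2
gripper_force: 0.0
```

Request:
move_arm(
  targets="0.2 0 0 -4 0 0 0; 0.2 0 0 -2 0 0 0; 0.2 0 0 0 0 0 0; 0.2 0 0 0 0 0 0; 0.2 0 0 0 0 0 0",
)

```text
clock: 24.1
eef_pos: [516.3, -146.7, 197.3]
tool_rot: [-3.14, 0.001, 1.617]
force: [0.4, 0.2, 0.2]
width: 51.3
gripper_force: 0.0
```

```bash
python3 m3.py
python3 - <<'E'
from h import *
d,im=shot("side")
w,iw=shot("wrist")
a=im[60:310,200:440]; a=cv2.resize(a,(384,400)); b=cv2.resize(iw,(416,260)); b=np.vstack([b,np.zeros((140,416,3),np.uint8)])
cv2.imwrite("pics/c7.png",np.hstack([a,b]))
E
```

```text
{'clock': 24.1, 'eef_pos': [516.324, -146.749, 197.317], 'force': [0.423, 0.205, 0.211], 'torque': [-0.018, -0.014, -0.021]}
tip [510.69447451 -24.58389011 186.2532043 ]
side 1126.5 (314, 215, 46, 31) [[562.0, 110.0], [449.0, 100.0], [447.0, 190.0], [556.0, 199.0]] [503.4 149.8]
top 1110.0 (279, 207, 32, 40) [[554.0, 197.0], [560.0, 109.0], [450.0, 101.0], [444.0, 189.0]] [502.3 149. ]
```

View pics/c7.png

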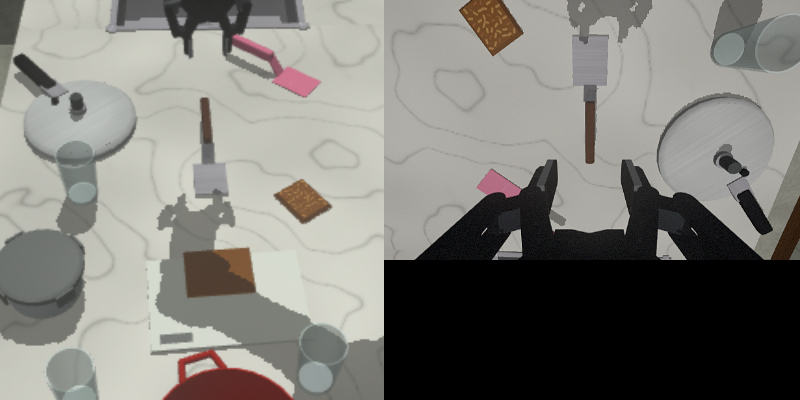

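The slab lies flat on the board with its smooth side up, at (220,272) in the left picture. The lifter lies flat and free on the stone at (208,165), clear of the board, and everything else stands where it was. I hand it in.

```bash
python3 -c "
from cell import order
print(order.finish_job())"
```

```text
the job is handed in; nothing more can be done
None
```

The job is handed in at about 24 s of the 72 s allowed: the brittle lies flat on the board, smooth side up, and the lifter lies free on the stone beside the board; no verdict came back from the hand-in.

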